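# Hang the loaded parts basket in the rinsing tank

## Task

Two grimy control knobs are to be rinsed: put the knob that lies on the bench into the small wire basket with the other one, and hang the basket inside the steel tank by hooking its bent lip over the tank's rim, so that it hangs upright against the wall, clear of the bottom, with both knobs in it. Any of the four walls will do, and either step may come first. Leave the small round tin, the screwdriver and the side cutter where they are.

Things in the scene. Friction and masses are not known exactly. Their poses are not given: they have to be found in the camera images.
- tank: Open rectangular stainless steel rinsing tank, empty, 147 x 207 x 112 mm; stands firm, does not move. Origin: centre of its underside, on the bench; x the short way, y the long way, z up. Upright walls 3 mm thick, centre lines at x = +-70 and y = +-100 mm; corner radius 20 mm. Inner floor 10 mm above the bench. Wire handles on both short ends, 62 mm up, 27 mm out; a drain plug on the -y end.
- tank_rim (a point): Middle of the tank's mouth, level with the top of the rim, 112 mm above the tank's underside; axes as the tank's. On all four walls the rim is a rolled round bead 7 mm thick, centred on the wall (x = +-70, y = +-100 mm), straight for 160 mm along the walls at x = +-70 and for 100 mm along those at y = +-100.
- basket: Small stainless wire basket, loose, 0.11 to 0.18 kg, 106 mm high with its grip, standing on the bench. Origin: centre of the underside of its mesh bowl; z up, lip on the -x side. Bowl 62 mm (x) by 88 mm (y) outside, 56 by 82 mm inside, 34 mm high, floor 3 mm. At its -x side a sheet back plate, 60 mm wide (y), rises above the bowl and is bent outward and down into the lip (see basket_lip).
- basket_lip (a point): Middle of the underside of the bend, which rests on a rim: at (-40, 0, 64) mm in the basket's frame, same axes. The channel under the bend is 15 mm wide (x = -32.5 to -47.5 mm), between the back plate and the lip's outer flange; the flange reaches down to 42 mm above the basket's underside, its foot flared outward to x = -55 mm. It hooks over a rim from above: bowl inside, flange outside.
- basket_grip (a point): Point to grip on the flat black grip that stands upright on top of the bend: at (-40, 0, 90.5) mm in the basket's frame, same axes. The grip is 10 mm thick (x), 36 mm wide (y), from 72 to 106 mm above the basket's underside; pinch it across its thickness. The top of the bend is 24 mm below this point.
- knob_in_basket: Black control knob, 22 mm across, 17 mm high, 14 g, with a light cap, standing in the basket near its -y end, about 23 mm from the middle. Origin: centre of its underside, z up as it starts.
- loose_knob: The same kind of black control knob, 22 mm across the round skirt, 17 mm high, 14 g, standing on the bench by itself. Origin: centre of its underside. It can be gripped across its skirt from any side.
- fuse_tin: Small round tin with a green lid, 45 mm across, 23 mm high, loose; to be left alone. Origin: centre of its underside.
- stubby_driver: Short screwdriver with red handle, 74 x 20 x 20 mm, lying along its x, loose; to be left alone. Origin: under its middle.
- side_cutter: Side cutter with black handles, 166 x 59 x 13 mm, lying along its x, loose; to be left alone. Origin: under its middle.
Mind the look-alikes: they are no part of the job. Several things look just like the basket: the one meant starts farthest to the robot's left.

How it is judged:
By the outcome, as a careful person would: the job done as asked, in the order asked, and still so for the second after the job is handed in, with the robot touching nothing.
It also fails if it takes over 56 s, if anything falls off the work surface, if the arm or the gripper's body presses on something with over 40 N, if the wrist force passes 120 N, or if a joint passes its speed limit or range.

## Robot

A 6-joint arm with a two-finger parallel gripper is mounted at the origin on a cart in front of the work surface, level with it; the furniture and walls round the work are solid. World frame = base frame: x ahead of the robot, y to its left, z up, the work surface at z = 0. Lengths are in mm, angles in rad, forces in N, time in s.
With the tool pointing down it reaches from about 350 to 875 mm from the base axis. Payload 4.2 kg.
Tool frame: the origin (TCP) lies between the finger pads; the fingertips stand 14 mm ahead of it and the grasp point (between the pads) lies 5 mm behind it; z points along the fingers, y is the line along which they close (so a half turn about z gives the same grasp; the last joint's range is limited). The gripper opens to 85 mm and grips with 20 to 120 N. Pads are 22 mm wide; open, the fingers measure 114 mm over their backs; the gripper's body (76 mm by 85 mm) begins 54 mm behind the grasp point. The pads swing forward as they close: fully open they stand 13 mm farther back than shut.
Start: joints at [-0.938, 0.385, 0.008, 0, -1.194, -0.259], TCP at [228.236, -581.814, 245.312] pointing down, gripper open.
Joint ranges: [-3.14, 3.14], [-1.21, 2.06], [-1.07, 1.41], [-3.16, 2.05], [-2.99, -0.16], [-3.1, 3.1]. Speed limits (rad/s): [2.79, 2.79, 3.14, 3.14, 3.14, 3.14].

## Interface

Orientations are given as a unit quaternion [x, y, z, w].
In Python, from bench import * gives the robot as it stands.
- The arm moves only by the tool carry_out, never from a script. Its argument "motion" is a list of rows, each a list of 7 numbers: the turn, a rotation vector about the tool's x, y, z in rad, then the shift along the tool's x, y, z in mm, then the opening, from -1 (shut) to 1 (fully open), so that 0 is half open. A call has 1 to 5 rows; each row is the pose to reach, as a shift and turn from the pose commanded when the call began, along the tool's axes at that moment; what a row does not reach only later rows make up. A row lasts 1/8 s, in which the tool goes at most 62.5 mm and 10.7 degrees, less where a joint would pass 70% of its speed; a pose out of reach is approached as far as the arm can. A call with a gripper value outside its range is refused whole. The fingers move at their own pace and stop on an object; the grip force is fixed at half the most. Time passes only in rows, so rows that repeat a pose let the fingers close. It gives the time, the measured TCP pose, the force, the opening and the grip force at its end, in the units of the state.
- read_state(): the state, without advancing time (a new reading comes with each control period).
- get_image(name): name is "side" or "top"; returns a dict with "color" (480x640x3 uint8, blue, green, red), "mtx" (3x3 intrinsics, pixels), "position" and "orientation" of the camera in the world. Camera axes: x right, y down, z forward; pixel columns grow to the right and rows downward; lengths in mm; the calibration is good to about 2 mm. A picture is of the moment at which its call begins. There is no depth.
- job_done(): hands the job in; it is judged then, once.
The state is a dict: "clock": time; "joints": joint angles; "joint_vel": joint speeds; "joint_efforts": joint torques, N m; "position": TCP position; "ee_rot": TCP orientation; "contact_force": force on the tool from outside, world axes, zero at the start; "wrist_torque": the same for the moment, N m; "gripper_width": finger opening in mm; "grasp_force": force on a finger pad.
Only numpy, scipy, OpenCV 4.12 (cv2) and the standard library are available. Lean on these libraries where they do the work, as an engineer would, in place of code of your own. Each camera call takes 0.05 s, during which the arm holds its last target. There are 200 camera calls.

## Working session

There is one attempt and no reset: what is moved stays moved. The work goes in short steps, Python scripts to look and compute and a tool call to move; the robot and the scene stay as the last step left them, time stands still between calls to the robot, and variables do not carry over. Pictures are saved under pics/ and viewed, at most 10 in all, crops included, and the job is handed in when it is done.

Besides the shell and the picture viewer there is one more tool, called after "Emit:" as a command line: name --pt "numbers of a row" for each row, then --argument value for the rest. carry_out: Moves the arm, as the interface text tells. Its arguments: {"type":"object","properties":{"motion":{"type":"array"}},"required":["motion"]}

```bash
mkdir -p pics
cat > h.py <<'E'
from bench import *
import numpy as np, cv2
from scipy.spatial.transform import Rotation as R
def snap(n,f):
    d=get_image(n); cv2.imwrite('pics/'+f,d['color']); return d
def ray(d,u,v,z):
    K=np.array(d['mtx']);Rm=R.from_quat(d['orientation']).as_matrix();p=np.array(d['position'])
    r=Rm@np.linalg.solve(K,[u,v,1]); return p+r*(z-p[2])/r[2]
def proj(d,P):
    K=np.array(d['mtx']);Rm=R.from_quat(d['orientation']).as_matrix();p=np.array(d['position'])
    q=K@(Rm.T@(np.array(P)-p)); return q[:2]/q[2]
E
python3 - <<'E'
from h import *
import pickle
for n in('top','side'):
    d=snap(n,n+'0.png'); print(n,d['position'],R.from_quat(d['orientation']).as_matrix().round(3).tolist(),np.array(d['mtx']).round(1).tolist()); pickle.dump(d,open(n+'.pkl','wb'))
s=read_state();print(s)
E
```

```text
top [ 462.07188859 -285.51350001 1200.25354566] [[0.028, -0.997, 0.078], [-0.999, -0.03, -0.022], [0.024, -0.078, -0.997]] [[489.1, 0.0, 313.9], [0.0, 489.1, 238.3], [0.0, 0.0, 1.0]]
side [511.11493589 559.40205998 640.9772583 ] [[-0.999, -0.028, 0.017], [-0.029, 0.543, -0.839], [0.015, -0.839, -0.544]] [[535.3, 0.0, 324.8], [0.0, 535.3, 241.4], [0.0, 0.0, 1.0]]
{'clock': 0.1, 'joints': array([-9.38412726e-01,  3.85465728e-01,  6.79182590e-03, -4.01612700e-04,
       -1.19400746e+00, -2.58576888e-01]), 'joint_vel': array([-6.33395989e-04, -2.94825257e-03,  3.86963093e-03,  2.28395716e-03,
        4.85275779e-05, -1.05113423e-04]), 'joint_efforts': array([-6.57982837e-04, -3.93318450e+01,  1.88929546e+01,  4.19796109e+00,
       -2.55924388e-03,  4.44692517e-06]), 'position': array([ 228.04927366, -581.39287041,  244.35579493]), 'ee_rot': array([-1.85744221e-01,  9.82597660e-01,  9.30956815e-04, -2.37688426e-04]), 'contact_force': array([0.66636587, 0.14395388, 0.23596877]), 'wrist_torque': array([-0.02463538,  0.0058788 ,  0.03244327]), 'grasp_force': 0.0, 'gripper_width': 85.42101694753677}
```

View pics/top0.png

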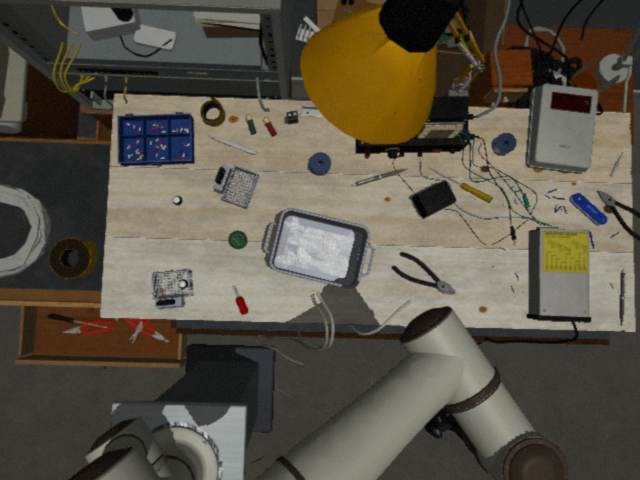

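View pics/side0.png

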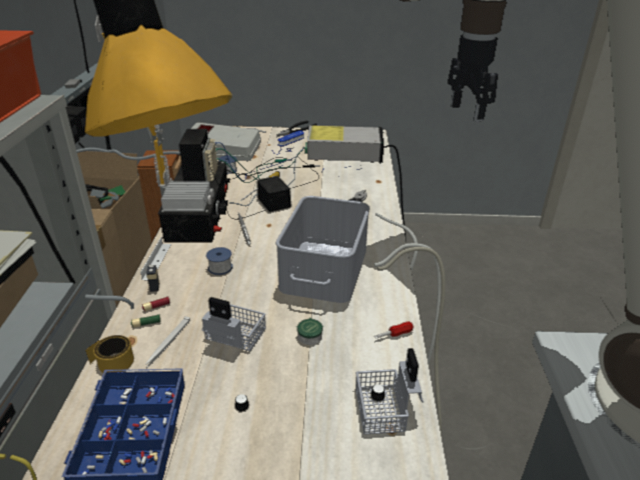

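The top view shows the meant basket at (172,287) with its lip and grip on the robot's side and a knob inside. The loose knob is at (178,200), the tin at (237,240), the driver at (240,300) and the tank at (319,247). The other basket, at (237,186), is a look-alike. The side view agrees: basket (383,395), knob (241,402), tank (322,250).

Run:
```python
import cv2
t=cv2.imread('pics/top0.png');s=cv2.imread('pics/side0.png')
a=cv2.resize(t[190:320,140:390],None,fx=3.2,fy=3.2,interpolation=cv2.INTER_CUBIC);cv2.imwrite('pics/c1.png',a)
b=cv2.resize(s[180:450,220:430],None,fx=2.2,fy=2.2,interpolation=cv2.INTER_CUBIC);cv2.imwrite('pics/c2.png',b)
```

```text
(no output)
```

View pics/c1.png

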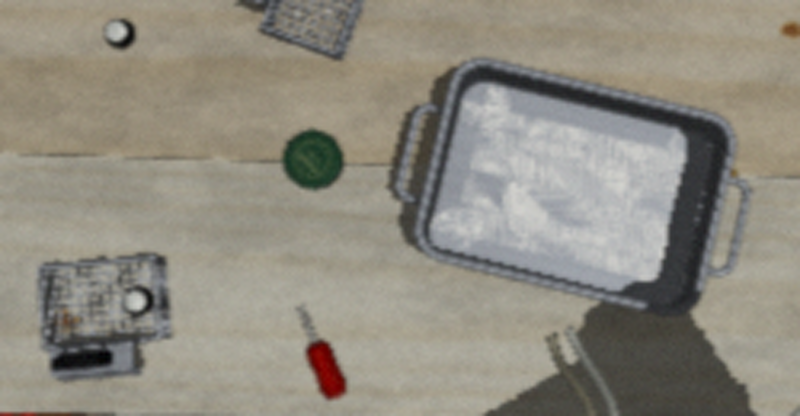

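View pics/c2.png

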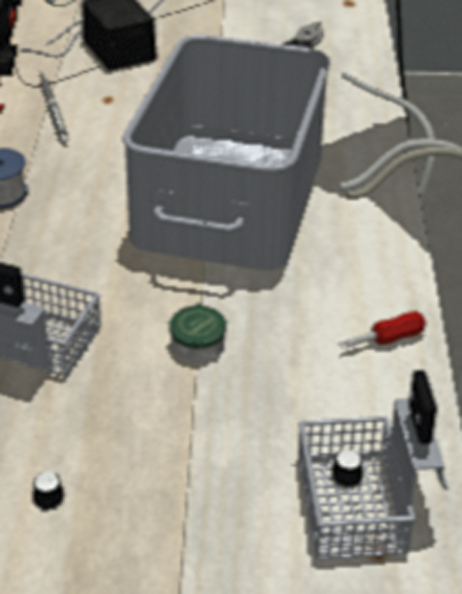

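```bash
cat >> h.py <<'E'
def go(P,ydir=None,s=None):
    "shift in tool axes and turn about tool z to reach TCP P with finger line along ydir (world yaw, rad)"
    s=s or read_state(); Rt=R.from_quat(s['ee_rot'])
    sh=Rt.inv().apply(np.array(P)-s['position']); yv=Rt.apply([0,1,0]); a=np.arctan2(yv[1],yv[0])
    t=None
    if ydir is not None:
        t=-((ydir-a+np.pi/2)%np.pi-np.pi/2)   # tool z points down
    print('shift',sh.round(1),'turn z',None if t is None else round(t,3),'tilt',Rt.apply([0,0,1]).round(3),'yaw',round(a,3),'q6',round(float(s['joints'][5]),2))
E
python3 - <<'E'
from h import *
import pickle
t=pickle.load(open('top.pkl','rb'));sd=pickle.load(open('side.pkl','rb'))
c1=lambda p,z:ray(t,140+p[0]/3.2,190+p[1]/3.2,z).round(1)
c2=lambda p,z:ray(sd,220+p[0]/2.2,180+p[1]/2.2,z).round(1)
print('knob',c1((119,32),17),c2((47,480),17))
print('grip top',[c1(p,106) for p in((53,365),(81,360),(111,354))],'side',c2((417,377),106), c2((428,443),72))
print('bowl',[c1(p,34) for p in((40,264),(162,256),(170,338),(48,348))],'side',[c2(p,34) for p in((303,424),(317,524),(411,518))])
print('bknob',c1((137,298),20),c2((348,457),20))
print('rim far',[c1(p,110) for p in((510,66),(700,115))],'near',[c1(p,110) for p in((450,262),(600,298))])
print('rim left',[c1(p,110) for p in((450,100),(425,215))],'right',[c1(p,110) for p in((732,150),(705,280))])
print('side rim left',[c2(p,110) for p in((129,143),(294,162),(325,60),(185,42))])
E
```

```text
knob [638.4  23.2  17. ] [640.6  27.3  17. ]
grip top [array([392.4,  33.7, 106. ]), array([396.4,  14.7, 106. ]), array([401. ,  -5.6, 106. ])] side [400.8  10.8 106. ] [392.9  34.5  72. ]
bowl [array([461.5,  68.1,  34. ]), array([469.9, -21.1,  34. ]), array([409.9, -29.8,  34. ]), array([400.1,  59. ,  34. ])] side [array([469.3, -14.1,  34. ]), array([462.4,  69.5,  34. ]), array([402.7,  62.4,  34. ])]
bknob [438.2  -0.8  20. ] [438.2   1.4  20. ]
rim far [array([ 609.2, -274.6,  110. ]), array([ 578.7, -408.9,  110. ])] near [array([ 470.9, -237.2,  110. ]), array([ 448.9, -342. ,  110. ])]
rim left [array([ 583.9, -233.4,  110. ]), array([ 503. , -218.7,  110. ])] right [array([ 554.8, -431.9,  110. ]), array([ 463.4, -414.8,  110. ])]
side rim left [array([ 610.2, -243.5,  110. ]), array([ 475.5, -222.7,  110. ]), array([ 444.3, -391.4,  110. ]), array([ 575.2, -418.8,  110. ])]
```

Run:
```python
from h import *
go([639.5,25,150],np.pi/2+0.11)
```

```text
shift [-604.4  414.2   95.1] turn z 0.264 tilt [-0.001  0.002 -1.   ] yaw 1.944 q6 -0.26
```

Emit:
carry_out --pt "0 0 0.13 -49 33 0 1" --pt "0 0 0.264 -98 67 0 1" --pt "0 0 0.264 -147 100 0 1" --pt "0 0 0.264 -196 134 0 1" --pt "0 0 0.264 -245 168 0 1"

```text
clock: 0.72
position: [395.6, -334.1, 245.0]
ee_rot: [-0.055, 0.998, 0.0, -0.0]
contact_force: [1.1, 0.1, -0.2]
gripper_width: 85.6
grasp_force: 0.0
```

Run:
```python
from h import *
go([639.5,25,150],np.pi/2+0.11)
```

```text
shift [-281.8  330.2   95.1] turn z -0.0 tilt [-0.  0. -1.] yaw 1.68 q6 -1.07
```

Emit:
carry_out --pt "0 0 0 -40 46 0 0.3" --pt "0 0 0 -80 92 0 0.3" --pt "0 0 0 -120 138 0 0.3" --pt "0 0 0 -160 184 20 0.3" --pt "0 0 0 -200 230 40 0.3"

```text
clock: 1.35
position: [567.5, -86.1, 205.8]
ee_rot: [-0.055, 0.998, 0.0, 0.0]
contact_force: [-0.0, -1.3, 0.4]
gripper_width: 55.6
grasp_force: 0.0
```

Emit:
carry_out --pt "0 0 0 -40 46 20 0.3" --pt "0 0 0 -82 100 55 0.3" --pt "0 0 0 -82 100 75 0.3" --pt "0 0 0 -82 100 75 0.3"

```text
clock: 1.85
position: [635.8, 21.1, 128.0]
ee_rot: [-0.056, 0.998, -0.0, -0.003]
contact_force: [0.6, -0.2, 0.0]
gripper_width: 55.6
grasp_force: 0.0
```

Run:
```python
from h import *
t=snap('top','t1.png');s=snap('side','s1.png')
go([639.5,25,17],np.pi/2+0.11)
P=read_state()['position'];print(P,proj(t,P),proj(s,P))
a=cv2.resize(t['color'][150:300,120:270],(540,540));b=cv2.resize(s['color'][280:460,170:260],(270,540))
cv2.imwrite('pics/c3.png',np.hstack([a,b]))
```

```text
shift [ -2.9   4.9 114.7] turn z -0.0 tilt [-0.    -0.001 -1.   ] yaw 1.681 q6 -1.75
[637.21522431  19.86995749 131.65493206] [165.3774988 192.4413642] [238.812297   336.97772399]
```

View pics/c3.png

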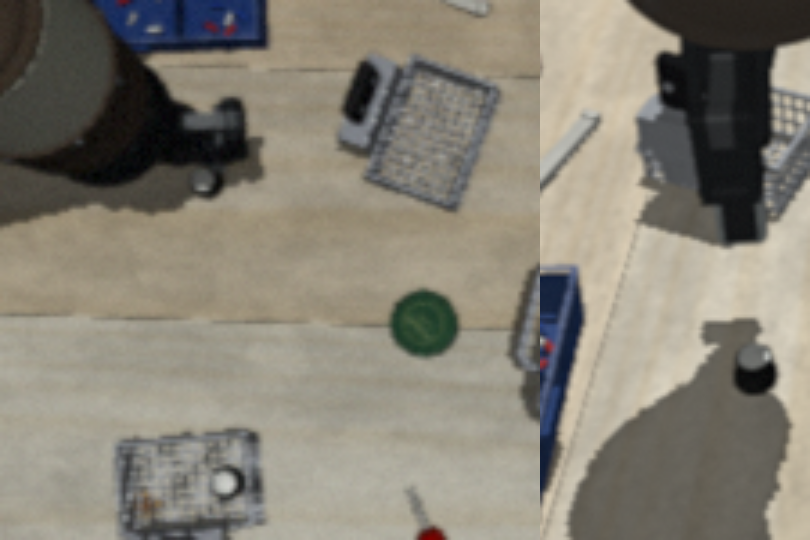

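The fingers stand right above the loose knob, which is at (205,182) in the crop. The basket at (190,485) has not moved.

Emit:
carry_out --pt "0 0 0 -2.5 4 55 0.2" --pt "0 0 0 -2.5 4 95 0.1" --pt "0 0 0 -2.5 4 113 0" --pt "0 0 0 -2.5 4 113 -0.3" --pt "0 0 0 -2.5 4 113 -1"

```text
clock: 2.58
position: [640.9, 24.6, 20.7]
ee_rot: [-0.055, 0.998, 0.0, 0.002]
contact_force: [0.6, -0.6, 0.1]
gripper_width: 16.5
grasp_force: 57.6
```

Emit:
carry_out --pt "0 0 0 0 0 0 -1" --pt "0 0 0 0 0 0 -1" --pt "0 0 0 0 0 0 -1"

```text
clock: 2.95
position: [640.8, 24.8, 20.5]
ee_rot: [-0.055, 0.998, 0.0, 0.002]
contact_force: [0.4, -0.7, 6.5]
gripper_width: 16.5
grasp_force: 58.8
```

Run:
```python
from h import *
c,s_=np.cos(.11),np.sin(.11); x,y=6,17
go([435.4+c*x-s_*y,19+s_*x+c*y,54],np.pi/2+0.11)
```

```text
shift [198.6  33.9 -34.3] turn z 0.001 tilt [ 0.004  0.    -1.   ] yaw 1.681 q6 -1.75
```

Emit:
carry_out --pt "0 0 0 0 0 -40 -1" --pt "0 0 0 35 6 -80 -1" --pt "0 0 0 90 15 -90 -1" --pt "0 0 0 145 25 -90 -1" --pt "0 0 0 195 34 -90 -1"

```text
clock: 3.58
position: [439.9, 37.0, 108.7]
ee_rot: [-0.055, 0.999, 0.0, 0.0]
contact_force: [1.2, 0.8, -0.4]
gripper_width: 16.4
grasp_force: 58.0
```

Emit:
carry_out --pt "0 0 0 0 0 0 -1" --pt "0 0 0 0 0 0 -1" --pt "0 0 0 0 0 0 -1"

```text
clock: 3.95
position: [443.2, 37.4, 108.5]
ee_rot: [-0.055, 0.999, 0.0, 0.001]
contact_force: [-0.5, -0.2, -0.4]
gripper_width: 16.6
grasp_force: 58.0
```

Run:
```python
from h import *
t=snap('top','t2.png');s=snap('side','s2.png')
c,s_=np.cos(.11),np.sin(.11); x,y=10,17
go([435.4+c*x-s_*y,19+s_*x+c*y,50],np.pi/2+0.11)
a=cv2.resize(t['color'][230:330,120:220],(540,540));b=cv2.resize(s['color'][310:450,320:430],(424,540))
cv2.imwrite('pics/c4.png',cv2.resize(np.hstack([a,b]),(793,444)))
```

```text
shift [-0.7 -0.3 58.2] turn z -0.001 tilt [ 0.  0. -1.] yaw 1.68 q6 -1.91
```

View pics/c4.png

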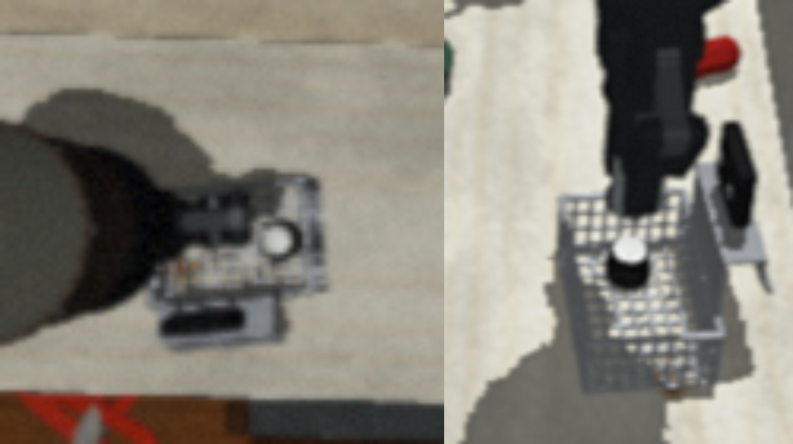

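The held knob is hidden behind the near finger, but the opening is still 16.6 mm, so it is held. The gripper is above the free half of the basket, with the other knob at (279,240) and the grip at (205,320) in the crop.

Emit:
carry_out --pt "0 0 0 -0.5 0 30 -1" --pt "0 0 0 -0.5 0 58 -1" --pt "0 0 0 -0.5 0 58 -1" --pt "0 0 0 -0.5 0 58 -0.4" --pt "0 0 0 -0.5 0 58 -0.3"

```text
clock: 4.68
position: [443.2, 37.5, 51.3]
ee_rot: [-0.055, 0.998, 0.0, 0.001]
contact_force: [-0.4, -0.0, 0.1]
gripper_width: 30.1
grasp_force: 0.0
```

Emit:
carry_out --pt "0 0 0 0 0 0 -0.2" --pt "0 0 0 0 0 -30 -0.2" --pt "0 0 0 0 0 -70 -0.2" --pt "0 0 0 0 0 -110 -0.2" --pt "0 0 0 0 0 -110 -0.2"

```text
clock: 5.3
position: [444.3, 37.9, 164.0]
ee_rot: [-0.055, 0.998, 0.001, 0.004]
contact_force: [0.5, 0.5, -0.7]
gripper_width: 33.9
grasp_force: 0.0
```

Run:
```python
from h import *
go([395.6,14.6,160],0.11)
```

```text
shift [ 51.  -17.8   3.5] turn z -1.57 tilt [ 0.008  0.003 -1.   ] yaw 1.681 q6 -1.91
```

Emit:
carry_out --pt "0 0 -0.18 10 -4 0 -0.2" --pt "0 0 -0.36 20 -7 0 -0.2" --pt "0 0 -0.54 30 -11 0 -0.2" --pt "0 0 -0.72 40 -14 0 -0.2" --pt "0 0 -0.9 51 -18 0 -0.2"

```text
clock: 5.92
position: [392.7, 13.3, 159.7]
ee_rot: [-0.486, 0.874, 0.0, -0.001]
contact_force: [0.2, 0.8, 1.1]
gripper_width: 34.5
grasp_force: 0.0
```

Emit:
carry_out --pt "0 0 -0.17 0 0 0 -0.3" --pt "0 0 -0.34 0 0 0 -0.3" --pt "0 0 -0.51 0 0 0 -0.3" --pt "0 0 -0.67 0 0 0 -0.3" --pt "0 0 -0.67 0 0 0 -0.3"

```text
clock: 6.55
position: [393.1, 13.5, 159.9]
ee_rot: [0.744, -0.668, -0.0, 0.0]
contact_force: [-0.3, 0.4, -0.2]
gripper_width: 29.8
grasp_force: 0.0
```

Run:
```python
from h import *
t=snap('top','t3.png');s=snap('side','s3.png')
go([395.6,14.6,86],0.11)
a=cv2.resize(t['color'][240:330,130:220],(540,540));b=cv2.resize(s['color'][310:450,320:430],(424,540))
cv2.imwrite('pics/c5.png',cv2.resize(np.hstack([a,b]),(793,444)))
```

```text
shift [-0.8 -2.5 74. ] turn z -0.004 tilt [-0.001 -0.    -1.   ] yaw -3.035 q6 -0.35
```

View pics/c5.png

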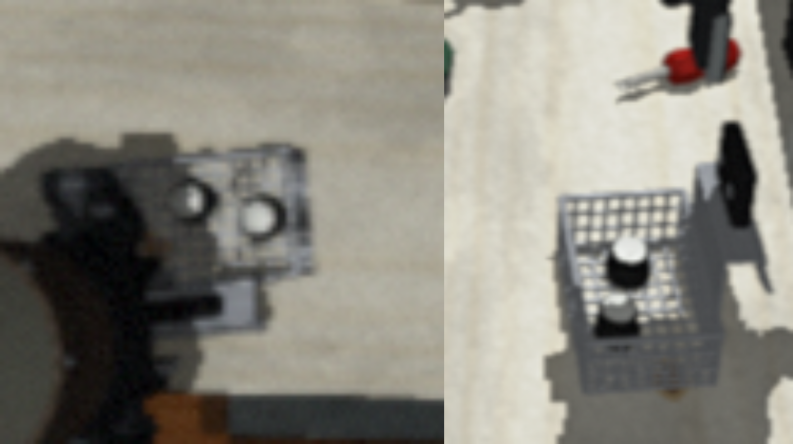

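Both knobs are now upright in the basket, at (192,200) and (262,217) in the crop, and the basket has not moved. Next I take the grip.

Emit:
carry_out --pt "0 0 0 -0.8 -2.5 40 -0.15" --pt "0 0 0 -0.8 -2.5 65 -0.15" --pt "0 0 0 -0.8 -2.5 74 -0.15" --pt "0 0 0 -0.8 -2.5 74 -0.5" --pt "0 0 0 -0.8 -2.5 74 -1"

```text
clock: 7.28
position: [396.5, 14.9, 87.1]
ee_rot: [0.745, -0.668, 0.0, -0.001]
contact_force: [-0.0, 0.4, -1.0]
gripper_width: 8.9
grasp_force: 60.4
```

Emit:
carry_out --pt "0 0 0 0 0 0 -1" --pt "0 0 0 0 0 0 -1" --pt "0 0 0 0 0 -20 -1" --pt "0 0 0 0 0 -40 -1" --pt "0 0 0 0 0 -40 -1"

```text
clock: 7.9
position: [396.9, 15.1, 127.5]
ee_rot: [0.745, -0.668, 0.001, -0.002]
contact_force: [0.3, -0.3, -1.8]
gripper_width: 9.3
grasp_force: 60.4
```

Run:
```python
from h import *
go([456.5,-310.9,240],-0.195)
```

```text
shift [ 330.4  -24.2 -112.8] turn z 0.304 tilt [ 0.004  0.002 -1.   ] yaw -3.033 q6 -0.34
```

Emit:
carry_out --pt "0 0 0 0 0 -25 -1" --pt "0 0 0 10 0 -55 -1" --pt "0 0 0 30 -2 -85 -1" --pt "0 0 0.05 60 -4 -113 -1" --pt "0 0 0.1 95 -7 -113 -1"

```text
clock: 8.52
position: [414.4, -79.5, 240.7]
ee_rot: [0.71, -0.704, 0.001, -0.002]
contact_force: [0.5, 0.3, -1.7]
gripper_width: 9.2
grasp_force: 60.4
```

Emit:
carry_out --pt "0 0 0.05 37 -6 0 -1" --pt "0 0 0.1 75 -13 0 -1" --pt "0 0 0.15 112 -19 0 -1" --pt "0 0 0.2 150 -26 0 -1" --pt "0 0 0.2 180 -31 0 -1"

```text
clock: 9.15
position: [445.5, -259.9, 237.6]
ee_rot: [-0.636, 0.772, 0.001, -0.001]
contact_force: [0.2, -0.0, -0.7]
gripper_width: 9.3
grasp_force: 60.3
```

Run:
```python
from h import *
go([456.5,-310.9,240],-0.195)
```

```text
shift [ 47.9 -20.5  -2.4] turn z 0.003 tilt [-0.002  0.001 -1.   ] yaw 2.949 q6 0.02
```

Emit:
carry_out --pt "0 0 0 24 -10 0 -1" --pt "0 0 0 40 -17 0 -1" --pt "0 0 0 48 -20 0 -1" --pt "0 0 0 48 -20 0 -1" --pt "0 0 0 48 -20 0 -1"

```text
clock: 9.78
position: [456.3, -309.0, 239.4]
ee_rot: [-0.637, 0.771, 0.0, 0.0]
contact_force: [-0.5, -0.1, -2.2]
gripper_width: 9.0
grasp_force: 60.3
```

Run:
```python
from h import *
t=snap('top','t4.png');s=snap('side','s4.png')
P=read_state()['position'];go([456.5,-310.9,150],-0.195)
for x,y in((-70,100),(-70,-100),(70,100),(70,-100),(-70,30),(-70,-30)):
    c,q=np.cos(-.195),np.sin(-.195);W=[525.2+c*x-q*y,-324.5+q*x+c*y,112]
    for d in(t,s): cv2.circle(d['color'],tuple(int(round(v)) for v in proj(d,W)),1,(0,0,255),-1)
a=cv2.resize(t['color'][190:330,250:390],(420,420),interpolation=cv2.INTER_CUBIC);b=cv2.resize(s['color'][120:310,260:390],(370,540),interpolation=cv2.INTER_CUBIC)
o=np.zeros((540,790,3),np.uint8);o[:420,:420]=a;o[:,420:]=b
cv2.imwrite('pics/c6.png',o)
```

```text
shift [ 1.9 -0.4 89.6] turn z 0.005 tilt [ 0.  0. -1.] yaw 2.951 q6 0.11
```

View pics/c6.png

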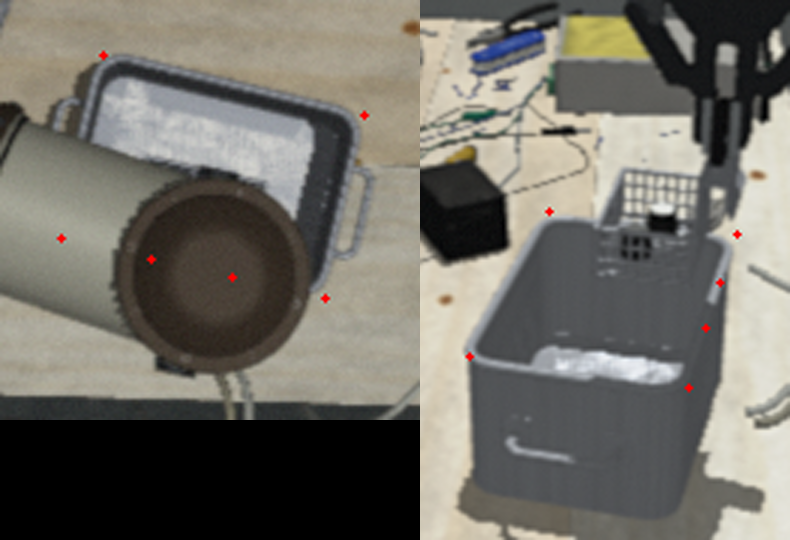

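The rim model lies on the real rim in the side view: near wall from (690,380) to (728,245), dots within 1–2 px. The basket hangs upright above the wall with both knobs in it. I lower it slowly.

Emit:
carry_out --pt "0 0 0 1 0 20 -1" --pt "0 0 0 1 0 40 -1" --pt "0 0 0 1 0 55 -1" --pt "0 0 0 1 0 68 -1" --pt "0 0 0 1 0 76 -1"

```text
clock: 10.5
position: [456.2, -310.5, 162.7]
ee_rot: [-0.637, 0.771, 0.0, -0.0]
contact_force: [-0.2, 0.3, -1.7]
gripper_width: 9.2
grasp_force: 60.4
```

Emit:
carry_out --pt "0 0 0 0 0 5 -1" --pt "0 0 0 0 0 10 -1" --pt "0 0 0 0 0 10 -1" --pt "0 0 0 0 0 10 -1"

```text
clock: 11.0
position: [456.5, -310.7, 153.7]
ee_rot: [-0.636, 0.771, -0.0, 0.0]
contact_force: [0.2, 0.4, -1.8]
gripper_width: 9.1
grasp_force: 60.4
```

Run:
```python
from h import *
t=snap('top','t5.png');s=snap('side','s5.png')
q=read_state();print(q['contact_force'],q['wrist_torque']);go([456.5,-310.9,135],-0.195)
b=cv2.resize(s['color'][160:310,290:410],(640,800)[:2] and (480,600),interpolation=cv2.INTER_CUBIC)
cv2.imwrite('pics/c7.png',b)
```

```text
[-0.82847642 -0.31542773 -1.69224041] [ 0.03780989  0.07408686 -0.008276  ]
shift [ 0.2 -0.1 18.7] turn z 0.004 tilt [ 0.001 -0.    -1.   ] yaw 2.951 q6 0.11
```

View pics/c7.png

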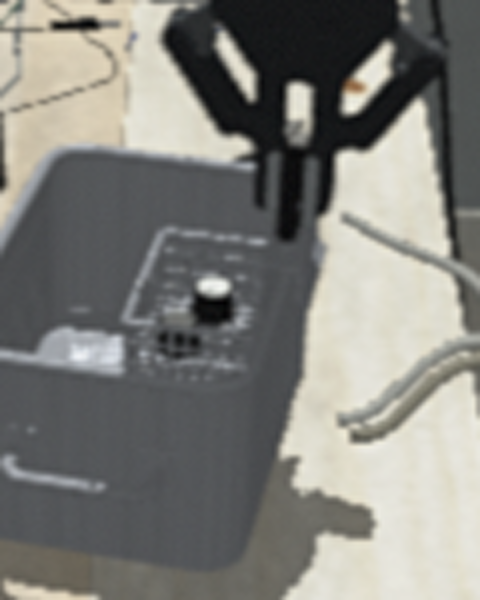

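The bowl is inside the tank with both knobs, at (212,298) and (180,335). The lip's flange shows outside the rim at (318,248), and there is no contact force. I go on down.

Emit:
carry_out --pt "0 0 0 0 0 5 -1" --pt "0 0 0 0 0 10 -1" --pt "0 0 0 0 0 14 -1" --pt "0 0 0 0 0 16 -1" --pt "0 0 0 0 0 16 -1"

```text
clock: 11.72
position: [456.2, -310.6, 137.1]
ee_rot: [-0.636, 0.771, 0.0, -0.0]
contact_force: [-0.6, 1.0, -1.8]
gripper_width: 8.8
grasp_force: 60.4
```

Emit:
carry_out --pt "0 0 0 0 0 1.5 -1" --pt "0 0 0 0 0 3 -1" --pt "0 0 0 0 0 3 -1"

```text
clock: 12.1
position: [456.4, -310.7, 134.8]
ee_rot: [-0.637, 0.771, -0.0, 0.0]
contact_force: [-1.7, -0.4, 0.7]
gripper_width: 8.8
grasp_force: 60.8
```

The force has gone from -1.8 to +0.7 N at the expected height, so it is seated. I release and retreat.

Emit:
carry_out --pt "0 0 0 0 0 0 -0.75" --pt "0 0 0 0 0 0 -0.6" --pt "0 0 0 0 0 0 -0.4" --pt "0 0 0 0 0 0 -0.3" --pt "0 0 0 0 0 -10 -0.3"

```text
clock: 12.72
position: [455.7, -310.4, 144.0]
ee_rot: [-0.636, 0.771, 0.001, -0.001]
contact_force: [-0.2, -0.1, 0.4]
gripper_width: 29.7
grasp_force: 0.0
```

Emit:
carry_out --pt "0 0 0 0 0 -30 -0.3" --pt "0 0 0 0 0 -80 -0.3" --pt "0 0 0 0 0 -130 -0.3" --pt "0 0 0 -50 20 -160 -0.3" --pt "0 0 0 -110 20 -170 -0.3"

```text
clock: 13.35
position: [457.4, -198.5, 317.8]
ee_rot: [-0.635, 0.772, -0.002, 0.002]
contact_force: [1.8, 0.3, 0.7]
gripper_width: 30.1
grasp_force: 0.0
```

Emit:
carry_out --pt "0 0 0 -60 0 0 -0.3" --pt "0 0 0 -120 0 0 -0.3" --pt "0 0 0 -120 0 0 -0.3" --pt "0 0 0 -120 0 0 -0.3"

```text
clock: 13.85
position: [480.2, -80.9, 314.9]
ee_rot: [-0.637, 0.771, -0.0, 0.0]
contact_force: [-0.3, -0.1, -0.4]
gripper_width: 29.7
grasp_force: 0.0
```

Run:
```python
from h import *
t=snap('top','t6.png');s=snap('side','s6.png')
a=cv2.resize(t['color'][180:320,140:400],(520,280),interpolation=cv2.INTER_CUBIC)
b=cv2.resize(s['color'][170:320,270:400],(520,600),interpolation=cv2.INTER_CUBIC)
o=np.zeros((600,800,3),np.uint8);o[:,:400]=cv2.resize(b,(400,600))[:,:400];o[:400,400:]=cv2.resize(t['color'][200:310,240:350],(400,400),interpolation=cv2.INTER_CUBIC);o[400:,400:]=cv2.resize(t['color'][180:320,140:420],(400,200))
cv2.imwrite('pics/c8.png',o)
```

```text
(no output)
```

View pics/c8.png

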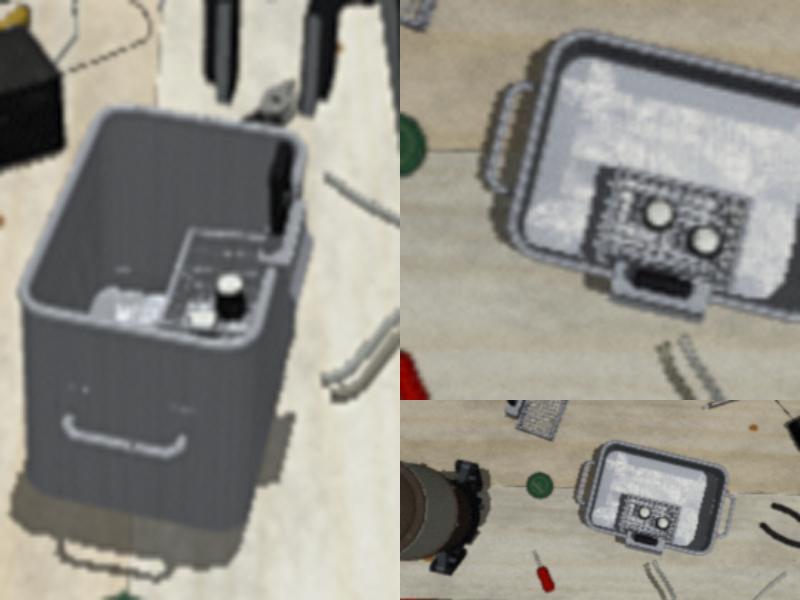

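The basket hangs upright on the near wall, lip over the rim at (660,290), with both knobs in it at (658,213) and (705,240). The tin, driver and cutter have not been moved.

```bash
python3 -c "
from bench import *
print(job_done())"
```

```text
the job is handed in; nothing more can be done
None
```

The job is handed in at about 14 s: the basket hangs upright on the tank wall nearest the robot with both knobs in it, and the tin, screwdriver and side cutter were left where they were.

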